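Tap a bearing cup square into a pump casing and close its telescoping tubes

TASK

Pick up the drift and tap the brass bearing cup home into the blue pump casing, a few millimetres at a time on alternate sides of its rim so that it never leans more than about five degrees, until its flange sits flat on the casing all round. Then press the telescoping tubes in the middle fully home with the drift, the orange inner tube first and the white sleeve after it, and stand the drift back in its grey holder. Touch the casing, cup and tubes only with the drift, and leave everything else on the bench where it is.

Things in the scene. Friction and masses are not known exactly. Their poses are not given: they have to be found in the camera images.
- casing: Pump casing fixed to the bench: blue round body, diameter 164, top face 85 above the bench, on a dark 174 x 174 x 12 foot plate. Upright; origin at the centre of its underside, z up. Its bore (diameter 116, open at the top) is concentric with it, round a dark steel hub of diameter 64 whose top is 89 above the bench.
- bore (a point): Centre of the bore's mouth, on the casing's axis at the level of its top face, 85 above the bench.
- cup: Brass bearing cup, 0.4 kg, tight in the bore: flange ring of outer diameter 136, hole 76, 10 thick, over a skirt of diameter 112 reaching 24 below it. Origin at the centre of the flange's underside, z up along its axis. Starts square with the flange 12 above the casing's face (rim top 107 above the bench); home: flange on the face (rim top 95). It stays where it is pushed; see rim.
- rim (a point): Centre of the cup's hole, level with the rim's top. Press the rim at radius 50 to 54 from here: about 8 to 20 N at 10 to 25 mm/s sinks that side, and the far side rises by up to a third as much, so 1 mm pressed on one side leans the cup about 0.7 degrees. Pressing the high side levels it. A side that lies on the casing goes no deeper.
- sleeve (a joint): Travel of the white sleeve (collar diameter 56, 6 thick) down along the casing's axis: 0 fully out, 0.025 m fully home with its collar on the hub. Moves with about 12 N and stays where it is left.
- sleeve_top (a point): Centre of the top of the white sleeve's collar: 120 above the bench fully out, 95 when home.
- liner (a joint): Travel of the orange inner tube (closed flat cap, diameter 40, 6 thick) down into the sleeve: 0 fully out, 0.025 m fully home with its cap on the sleeve's collar. Moves with about 4 N and stays where it is left, so pressing on its cap closes the inner tube first; pressing on then drives the sleeve down with it.
- liner_top (a point): Centre of the top of the orange cap, on the casing's axis: 151 above the bench with both tubes fully out, 101 with both home.
- drift: The drift, 0.3 kg, 148 long, standing upright in its holder: a white round shank of diameter 26 with a flat foot, from 0 to 80; a steel shoulder disc of diameter 54 from 80 to 88, on which fingertips can bear when pressing down; a red square handle 30 x 30 from 88 to 148. Origin at the centre of the foot, z up towards the handle, x and y square to the handle's faces.
- holder: Grey block fixed to the bench, 90 x 90 x 50 high, with a round hole of diameter 36 in its top, 38 deep; the drift's foot stands on the hole's floor, 12 above the bench. Origin at the centre of its underside, under the hole.
- caddy: Bystander: green open box fixed to the bench, 110 x 90 x 50; holder and caddy stand on either side of the casing and may change places. Origin at the centre of its underside.
- reagent: Bystander: amber bottle, diameter 70, 150 tall; origin under its centre.
- beaker: Bystander: clear open cup, diameter 66, 85 tall; origin under its centre.
- jar: Bystander: white jar, diameter 64, 70 tall; origin under its centre.
- spanner: Bystander: spanner lying flat, 180 long; origin under its middle.
- oring: Bystander: black rubber ring lying flat, diameter 80, 8 thick; origin under its centre.
- cartridge: Bystander: white filter cartridge standing upright, diameter 64, 150 tall; origin under its centre.
There are look-alikes about, which are no part of the job. Leave any green or turquoise look-alike of the drift alone. Several things have the shape of the cup; the one meant has the colours described above.

How it is judged:
By the outcome, as a careful person would: the job done as asked, in the order asked, and still so for the second after the job is handed in, with the robot touching nothing.
It also fails if it takes over 72 s, if anything falls off the work surface, if the arm or the gripper's body presses on something with over 40 N, if the wrist force passes 120 N, or if a joint passes its speed limit or range.

ROBOT

A 6-joint arm with a two-finger parallel gripper is mounted at the origin on the work surface. World frame = base frame: x ahead of the robot, y to its left, z up, the work surface at z = 0. Lengths are in m, angles in rad, forces in N, time in s.
With the tool pointing down it reaches from about 0.325 to 0.9 m from the base axis. Payload 6.1 kg.
Tool frame: the origin (TCP) lies between the finger pads; the fingertips stand 8 mm ahead of it and the grasp point (between the pads) lies 11 mm behind it; z points along the fingers, y is the line along which they close (so a half turn about z gives the same grasp; the last joint's range is limited). The gripper opens to 87 mm and grips with 3 to 60 N. Pads are 19 mm wide; open, the fingers measure 117 mm over their backs; the gripper's body (75 mm by 190 mm) begins 51 mm behind the grasp point.
Start: joints at [-1.246, 0.22, 1.526, -0, 1.395, -0.126], TCP at [0.272, -0.563, 0.197] pointing down, gripper open.
Joint ranges: [-2.98, 2.98], [-0.91, 2.08], [0.09, 2.57], [-1.24, 4.39], [0.2, 2.65], [-2.68, 2.68]. Speed limits (rad/s): [2.57, 2.57, 3.01, 3.14, 3.14, 3.14].

INTERFACE

Orientations are given as a unit quaternion [x, y, z, w].
In Python, from plant import robot, camera gives the robot as it stands.
- The arm moves only by the shell command python3 -m inch 'ROWS'. ROWS is JSON, one flat list of numbers, 7 for each row, row after row: the finger opening in mm, from 0 to 87, then the shift along the tool's x, y, z in mm, then the turn, a rotation vector about the tool's x, y, z in degrees. A call has 1 to 10 rows; each row shifts and turns the commanded pose from where the row before left it, along the tool's axes as they then stand; what a row does not reach is not made up. A row lasts 1/12 s, in which the tool goes at most 41.7 mm and 7.16 degrees, less where a joint would pass 70% of its speed; a pose out of reach is approached as far as the arm can. A call is refused whole if a number of a shift passes 41.7 or a number of a turn 7.16, either way. A call with a gripper value outside its range is refused whole. The fingers move at their own pace and stop on an object; the grip force is fixed at half the most. Time passes only in rows, so rows that do not move let the fingers close. It gives the time, the measured TCP pose, the force, the opening and the grip force at its end, in the units of the state.
- robot.state(): the state, without advancing time (a new reading comes with each control period).
- camera(name): name is "side" or "top" or "wrist"; returns a dict with "pixels" (420x560x3 uint8, red, green, blue), "vfov" (degrees; the focal length in pixels is half the picture's height over the tangent of half this angle, whatever the lens; pixels are square), "cx", "cy" (the principal point, pixels), "k1" (the pictures are not rectified: a ray, as slopes to the right and down, at radius r is drawn at 1 + k1 r^2 times it, then the intrinsics apply), "view" (4x4, takes a point from world to camera coordinates). Camera axes: x right, y up, looking along -z (the intrinsics and any distortion apply to the point x, -y, -z); pixel columns grow to the right and rows downward; lengths in m; the calibration is good to about 2 mm. A picture is of the moment at which its call begins. There is no depth.
- robot.finish_job(): hands the job in; it is judged then, once.
The state is a dict: "clock": time; "joint_positions": joint angles; "qd": joint speeds; "joint_efforts": joint torques, N m; "tool_pos": TCP position; "tool_rot": TCP orientation; "force": force on the tool from outside, world axes, zero at the start; "ft_torque": the same for the moment, N m; "width": finger opening in m; "grasp_force": force on a finger pad.
Only numpy, scipy, OpenCV 4.12 (cv2) and the standard library are available. Lean on these libraries where they do the work, as an engineer would, in place of code of your own. Each camera call takes 0.05 s, during which the arm holds its last target. There are 200 camera calls.

## Working session

There is one attempt and no reset: what is moved stays moved. The work goes in short steps, Python scripts to look and compute and a shell command to move; the robot and the scene stay as the last step left them, time stands still between calls to the robot, and variables do not carry over. Pictures are saved under pics/ and viewed, at most 10 in all, crops included, and the job is handed in when it is done.

```bash
ls; mkdir -p pics
cat > h.py <<'E'
import numpy as np, cv2
from plant import robot, camera
from scipy.spatial.transform import Rotation as R
def K(c):
    f=c["pixels"].shape[0]/2/np.tan(np.radians(c["vfov"])/2); return f
def snap(name,fn,crop=None,s=1):
    c=camera(name); np.save("pics/%s.npy"%fn,{k:c[k] for k in c},allow_pickle=True)
    im=c["pixels"][:,:,::-1]
    if crop: im=im[crop[1]:crop[3],crop[0]:crop[2]]
    im=cv2.resize(im,None,fx=s,fy=s,interpolation=cv2.INTER_CUBIC); cv2.imwrite("pics/%s.png"%fn,im); return c
def load(fn): return np.load("pics/%s.npy"%fn,allow_pickle=True).item()
def ray(c,u,v):
    f=K(c); d=np.array([(u-c["cx"])/f,(v-c["cy"])/f]); s=d.copy()
    for _ in range(30): s=d/(1+c["k1"]*(s@s))
    V=np.array(c["view"]); Rm=V[:3,:3]; o=-Rm.T@V[:3,3]
    return o,Rm.T@np.array([s[0],-s[1],-1])
def at(c,u,v,z):
    o,d=ray(c,u,v); return o+d*(z-o[2])/d[2]
def proj(c,p):
    V=np.array(c["view"]); q=V[:3,:3]@np.asarray(p)+V[:3,3]; s=np.array([q[0],-q[1]])/-q[2]
    s=s*(1+c["k1"]*(s@s)); return s*K(c)+[c["cx"],c["cy"]]
def st():
    s=robot.state(); print(round(s["clock"],2),np.round(np.array(s["tool_pos"])*1000,1),np.round(R.from_quat(s["tool_rot"]).as_matrix(),3).tolist(),np.round(s["joint_positions"],2),np.round(s["force"],1),s["width"],s["grasp_force"])
E
python3 - <<'E'
from h import *
st()
for n in("top","side"):
    c=snap(n,n+"1",s=1.4); print(c["vfov"],c["k1"],np.round(c["view"],3).tolist())
E
```

```text
pics
0.0 [ 272.1 -561.9  195.6] [[0.9, 0.436, -0.001], [0.436, -0.9, 0.002], [0.0, -0.002, -1.0]] [-1.25  0.22  1.53 -0.    1.39 -0.13] [0.  0.1 0.3] 0.08708216212657978 0.0
50.421295026919154 0.03884570133226934 [[0.011, -1.0, -0.004, -0.067], [0.992, 0.01, 0.128, -0.514], [-0.128, -0.006, 0.992, -1.052], [0.0, 0.0, 0.0, 1.0]]
43.47746283838942 -0.0918583976360927 [[-0.923, -0.383, -0.018, 0.435], [0.283, -0.71, 0.645, -0.257], [-0.26, 0.59, 0.764, -1.079], [0.0, 0.0, 0.0, 1.0]]
```

View pics/top1.png

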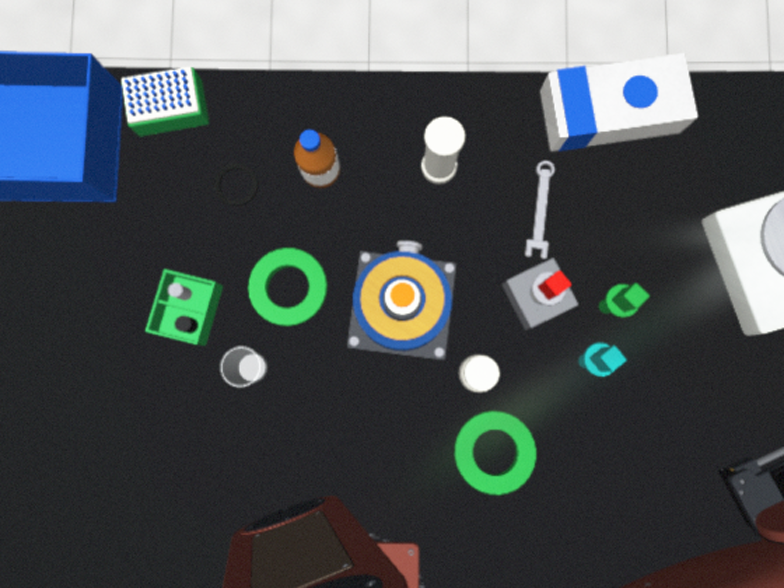

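View pics/side1.png

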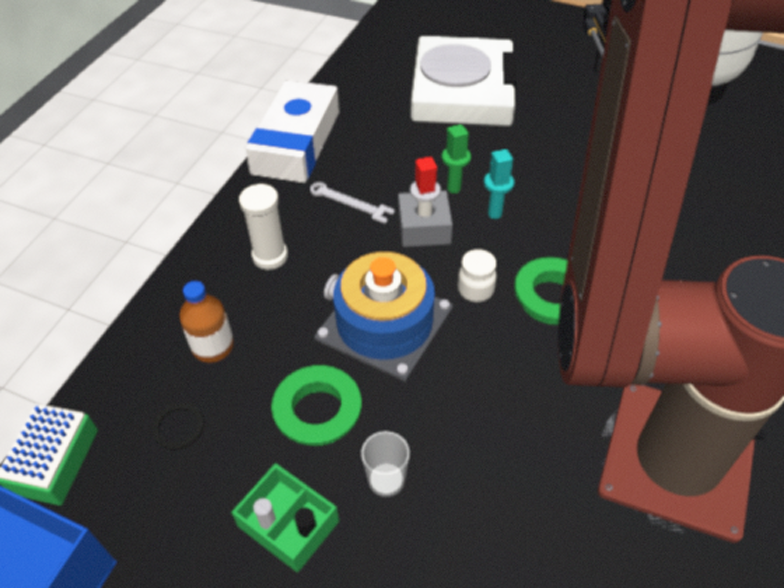

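The top view shows the casing with the brass cup at about (402,298), the orange cap at (403,295), and the red drift in its holder at (557,284). The green and turquoise look-alikes are to its right. The side view agrees. Next I'll measure these.

Run:
```python
from h import *
def blob(c,lo,hi,roi):
    h=cv2.cvtColor(c["pixels"],cv2.COLOR_RGB2HSV); m=cv2.inRange(h,lo,hi); k=np.zeros_like(m); x0,y0,x1,y1=roi; k[y0:y1,x0:x1]=m[y0:y1,x0:x1]; return k
for n in("top1","side1"):
    c=load(n)
    for nm,lo,hi,z in(("red",(0,190,90),(5,255,255),.16),("orange",(10,200,170),(19,255,255),.151),("brass",(17,90,100),(28,200,255),.107)):
        m=blob(c,lo,hi,(225,70,420,300))
        k,l,s,ce=cv2.connectedComponentsWithStats(m); i=1+np.argmax(s[1:,4]); 
        ct=max(cv2.findContours(m,cv2.RETR_EXTERNAL,cv2.CHAIN_APPROX_NONE)[0],key=len)
        e=cv2.fitEllipse(ct); print(n,nm,s[i],np.round(ce[i],1),np.round(e[0],1),np.round(at(c,*e[0],z)*1000,1))
a=load("top1")["pixels"][180:240,355:415,::-1]; b=load("side1")["pixels"][105:165,275:335,::-1]
cv2.imwrite("pics/cr.png",np.hstack([cv2.resize(q,None,fx=6.5,fy=6.5,interpolation=cv2.INTER_CUBIC) for q in(a,b)]))
```

```text
top1 red [386 194  22  19 229] [396.5 202.9] [396.8 202.8] [ 520.5 -306.   160. ]
top1 orange [280 203  15  15 177] [287.1 210.1] [287.1 210.2] [503.4 -71.2 151. ]
top1 brass [ 258  184   59   59 1881] [286.9 212.8] [286.9 212.8] [503.3 -71.  107. ]
side1 red [297 112  15  25 309] [303.8 123.6] [303.8 123.4] [ 515.1 -283.   160. ]
side1 orange [266 187  15  16 119] [273.4 195.8] [273.4 194.7] [498.3 -54.4 151. ]
side1 brass [ 244  179   60   50 1669] [273.4 204.1] [273.4 203.3] [504.3 -66.3 107. ]
```

View pics/cr.png

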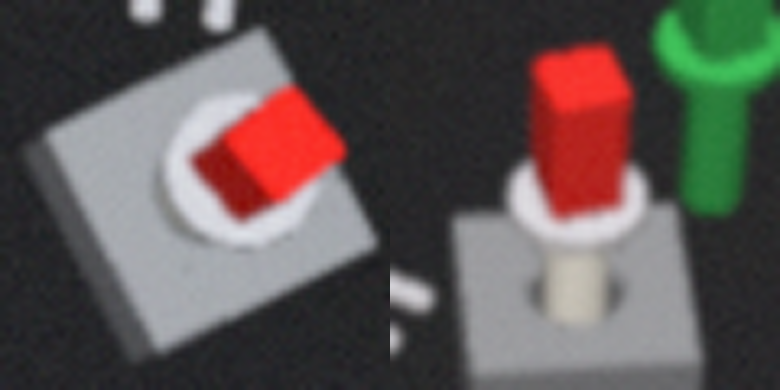

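The crop shows the handle's top face. In the top view its corners are (293,86), (347,152), (279,205) and (225,140). In the side view they are (140,60), (218,45), (243,97) and (163,113).

Run:
```python
from h import *
for n,off,pts,q in(("top1",(355,180),[(293,86),(347,152),(279,205),(225,140)],[(45,132),(262,25),(378,243),(160,353)]),("side1",(275,105),[(140,60),(218,45),(243,97),(163,113)],[])):
    c=load(n)
    P=np.array([at(c,off[0]+(u+.5)/6.5-.5,off[1]+(v+.5)/6.5-.5,.160) for u,v in pts])*1000
    d=np.diff(np.vstack([P,P[:1]]),axis=0); print(n,np.round(P.mean(0),1),np.round(np.degrees(np.arctan2(d[:,1],d[:,0]))%90,1),np.round(np.linalg.norm(d,axis=1),1))
    if q:
        P=np.array([at(c,off[0]+(u+.5)/6.5-.5,off[1]+(v+.5)/6.5-.5,.05) for u,v in q])*1000;print("holder",P.mean(0).round(1))
        print("disc",at(c,355+245/6.5,180+169/6.5,.1)*1000)
s=robot.state();r=R.from_quat(s["tool_rot"]).as_matrix();print(np.degrees(np.arctan2(r[1,0],r[0,0])))
# tool-frame shift to a point above handle
p=np.array(s["tool_pos"])*1000
print(r.T@(np.array([518,-307,195])-p))
```

```text
top1 [ 522.3 -309.9  160. ] [38.1 38.2 38.8 38.8] [27.8 28.8 27.5 29.1]
holder [ 523.5 -310.2   50. ]
disc [ 522.25696729 -311.68024637  100.        ]
side1 [ 523.4 -306.5  160. ] [37.9 37.6 38.3 36.9] [30.7 31.  31.1 31.2]
25.82707400163633
[ 332.45163252 -122.40062525    1.02979934]
```

```bash
python3 -m inch '[87,33.5,-11.8,0,0,0,0, 87,33.5,-11.8,0,0,0,0, 87,33.5,-11.8,0,0,0,0, 87,33.5,-11.8,0,0,0,0, 87,33.5,-11.8,0,0,0,0, 87,33.5,-11.8,0,0,0,0, 87,33.5,-11.8,0,0,0,0, 87,33.5,-11.8,0,0,0,0, 87,33.5,-11.8,0,0,0,-6.2, 87,33.5,-11.8,0,0,0,-6.3]'
python3 - <<'E'
from h import *
st()
c=snap("wrist","w1",s=1.4); print(proj(c,[.5225,-.3095,.16]),proj(c,[.5225,-.3095,.1]))
E
```

```text
clock: 0.93
tool_pos: [0.5205, -0.3064, 0.1963]
tool_rot: [0.944, 0.331, -0.0, -0.0]
force: [0.3, 0.1, 0.6]
width: 0.0869
grasp_force: 0.0
0.93 [ 520.5 -306.4  196.3] [[0.782, 0.624, -0.0], [0.624, -0.782, 0.0], [-0.0, -0.0, -1.0]] [-0.66  0.17  1.58 -0.    1.39  0.23] [0.3 0.1 0.6] 0.08687454690897164 0.0
[283.15284764 222.6350728 ] [282.10407207 200.66232249]
```

View pics/w1.png

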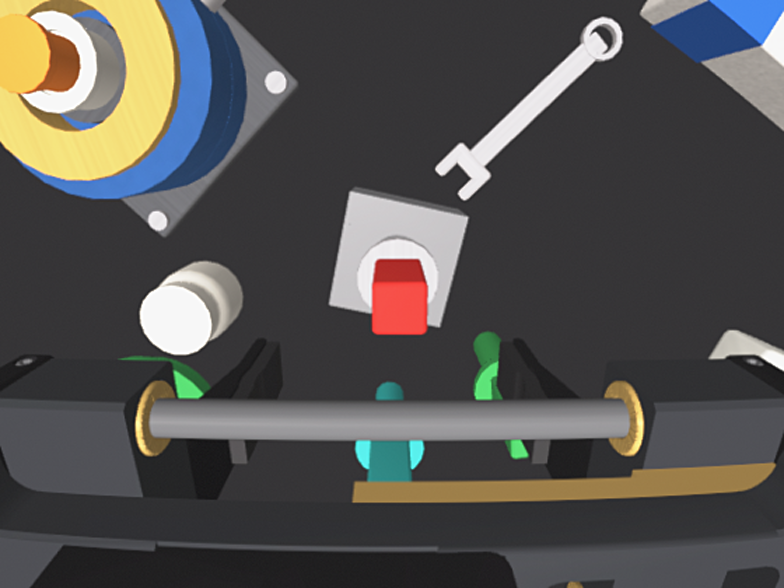

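The wrist view shows the red handle's top with corners (372,280), (427,280), (426,334) and (373,334). It is square to the image, so the yaw is right.

Run:
```python
from h import *
c=load("w1"); p=at(c,399.5/1.4,307/1.4,.16)*1000; 
s=robot.state();r=R.from_quat(s["tool_rot"]).as_matrix()
print(p, r.T@(p-np.array(s["tool_pos"])*1000))
e=[at(c,u/1.4,v/1.4,.16)*1000 for u,v in((372,280),(427,280),(426,334),(373,334))]; print(np.round(np.linalg.norm(np.diff(e,axis=0),axis=1),1))
m=np.zeros((420,560),np.uint8); h=cv2.cvtColor(c["pixels"],cv2.COLOR_RGB2HSV);
```

```text
[ 525.57485119 -309.12095166  160.        ] [-4.28250504  7.51456786 36.25316403]
[28.6 30.3 28.7]
```

Run:
```python
from h import *
st()
c=load("w1"); s=robot.state();r=R.from_quat(s["tool_rot"]).as_matrix();t=np.array(s["tool_pos"])*1000
for p in ([522.5,-309.5,160],[525.6,-309.1,160]): print(r.T@(np.array(p)-t))
V=np.array(c["view"]); print((-V[:3,:3].T@V[:3,3]*1000).round(1)); print(V[:3,:3].round(3).tolist())
```

```text
0.98 [ 524.1 -300.7  196.3] [[0.775, 0.633, 0.002], [0.633, -0.775, 0.004], [0.004, -0.002, -1.0]] [-0.65  0.17  1.58  0.    1.39  0.23] [0.9 4.  0.3] 0.08691936012821244 0.0
[-6.90379882  5.86316182 36.24513006]
[-4.24977412  7.51424817 36.25330357]
[ 582.9 -256.1  384.2]
[[0.624, -0.781, 0.0], [0.747, 0.597, -0.292], [0.228, 0.182, 0.956]]
```

```bash
python3 -m inch '[87,0,0,0,0,0,0,87,0,0,0,0,0,0,87,0,0,0,0,0,0]'
python3 - <<'E'
from h import *
st()
c=snap("wrist","w2"); 
h=cv2.cvtColor(c["pixels"],cv2.COLOR_RGB2HSV); m=cv2.inRange(h,(0,190,200),(5,255,255)); ct=max(cv2.findContours(m,0,1)[0],key=cv2.contourArea); b=cv2.minAreaRect(ct); print(b, cv2.boundingRect(ct))
s=robot.state();r=R.from_quat(s["tool_rot"]).as_matrix();t=np.array(s["tool_pos"])*1000
p=at(c,*b[0],.16)*1000; print(p,r.T@(p-t)); print(r.T@(np.array([523,-309,160])-t))
E
```

```text
clock: 1.23
tool_pos: [0.5189, -0.3084, 0.1964]
tool_rot: [0.945, 0.328, -0.0, -0.0]
force: [-0.6, 0.1, 0.2]
width: 0.0868
grasp_force: 0.0
1.23 [ 518.9 -308.4  196.4] [[0.785, 0.619, -0.001], [0.619, -0.785, -0.0], [-0.001, -0.001, -1.0]] [-0.67  0.17  1.58 -0.    1.39  0.24] [-0.6  0.1  0.2] 0.08680749635262766 0.0
((284.7858581542969, 216.14732360839844), (37.450469970703125, 37.4817008972168), 88.21009063720703) (266, 197, 38, 39)
[ 525.48543026 -309.27832797  160.        ] [ 5.02182274  4.62827776 36.47699477]
[ 3.24102956  2.87225869 36.47863089]
```

```bash
python3 -m inch '[87,2.1,1.9,0,0,0,0, 87,2.1,1.9,6,0,0,0, 87,0,0,14,0,0,0, 87,0,0,18,0,0,0, 87,0,0,18,0,0,0, 87,0,0,14,0,0,0, 87,0,0,10,0,0,0, 87,0,0,5,0,0,0, 87,0,0,2,0,0,0, 40,0,0,0,0,0,0]'; python3 -m inch '[20,0,0,0,0,0,0,20,0,0,0,0,0,0,20,0,0,0,0,0,0,20,0,0,0,0,0,0,20,0,0,0,0,0,0,20,0,0,0,0,0,0]'
```

```text
clock: 2.12
tool_pos: [0.5252, -0.3085, 0.1096]
tool_rot: [0.945, 0.328, -0.0, -0.0]
force: [-0.1, 0.4, 0.1]
width: 0.0849
grasp_force: 0.0
clock: 2.62
tool_pos: [0.5253, -0.3083, 0.11]
tool_rot: [0.945, 0.328, 0.0, 0.0]
force: [0.3, 0.1, -0.9]
width: 0.0481
grasp_force: 0.0
```

```bash
python3 -m inch '[20,0,0,1.3,0,0,0,20,0,0,0,0,0,0,20,0,0,0,0,0,0,20,0,0,0,0,0,0,20,0,0,0,0,0,0]';  python3 - <<'E'
from h import *
st(); c=snap("wrist","w3",s=1.4)
E
```

```text
clock: 3.03
tool_pos: [0.5251, -0.3082, 0.1083]
tool_rot: [0.945, 0.328, -0.0, -0.0]
force: [-0.4, -0.4, -1.1]
width: 0.0303
grasp_force: 29.9
3.03 [ 525.1 -308.2  108.3] [[0.784, 0.62, -0.0], [0.62, -0.784, 0.0], [-0.0, -0.0, -1.0]] [-0.66  0.26  1.65 -0.    1.23  0.24] [-0.4 -0.4 -1.1] 0.030261310394630953 29.913315089943353
```

View pics/w3.png

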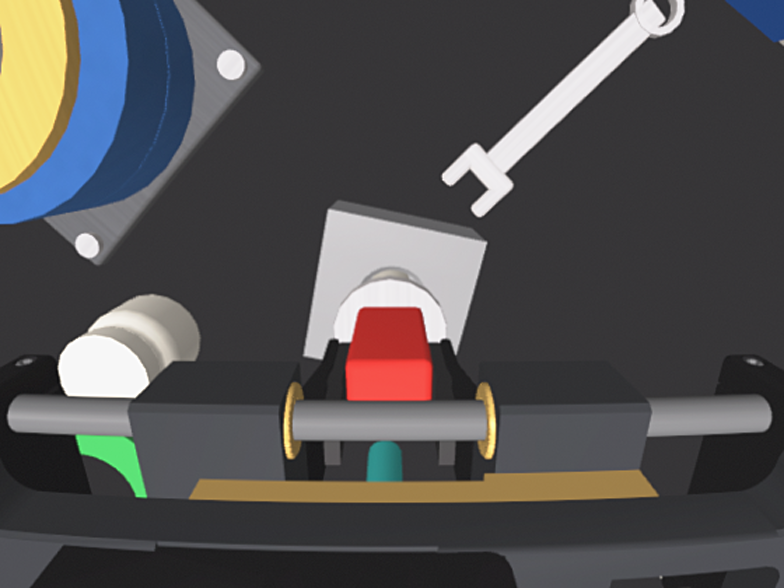

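The handle is squarely gripped. The far edge of its top runs from (347,360) to (432,360) in the 1.4x picture.

Run:
```python
from h import *
c=load("w3"); s=robot.state();r=R.from_quat(s["tool_rot"]).as_matrix();t=np.array(s["tool_pos"])*1000
for u,v in((347,360),(432,360)): print(r.T@(at(c,u/1.4,v/1.4,.16)*1000-t))
print((r.T@(np.array([503.3,-71,0])-t)).round(1))
```

```text
[ 14.01855653 -14.44756298 -51.75884702]
[ 14.02303109  14.02903344 -51.76570333]
[ 130.  -199.6  108.3]
```

```bash
python3 -m inch '[20,0,0,-8,0,0,0,20,0,0,-20,0,0,0,20,0,0,-30,0,0,0,20,0,0,-30,0,0,0,20,10,-10,-21,0,0,0,20,20,-20,-4,0,0,0,20,20,-20,0,0,0,0,20,20,-20,0,0,0,0,20,20,-10,0,0,0,0,20,10,-10,0,0,0,0]'; python3 -m inch '[20,0,0,0,0,0,0,20,0,0,0,0,0,0,20,0,0,0,0,0,0]'
python3 - <<'E'
from h import *
st(); c=snap("wrist","w4",s=1.4)
for z,q in((.107,(503.3,-71)),): print(proj(c,[.5033,-.071,z])*1.4)
h=cv2.cvtColor(c["pixels"],cv2.COLOR_RGB2HSV)
m=cv2.inRange(h,(17,90,100),(28,220,255)); cs,hi=cv2.findContours(m,cv2.RETR_CCOMP,1)
for k in cs:
    if cv2.contourArea(k)>800: e=cv2.fitEllipse(k); print(cv2.contourArea(k),e,cv2.boundingRect(k),at(c,*e[0],.107)*1000)
E
```

```text
clock: 3.92
tool_pos: [0.5482, -0.1732, 0.2215]
tool_rot: [0.944, 0.329, 0.0, -0.0]
force: [-1.5, -0.8, -3.9]
width: 0.0299
grasp_force: 29.9
clock: 4.17
tool_pos: [0.5475, -0.1763, 0.2213]
tool_rot: [0.945, 0.328, -0.0, 0.0]
force: [0.1, 0.6, -4.2]
width: 0.0295
grasp_force: 29.9
4.17 [ 547.5 -176.3  221.3] [[0.785, 0.62, -0.001], [0.62, -0.785, -0.001], [-0.001, 0.0, -1.0]] [-0.45  0.09  1.63 -0.    1.43  0.45] [ 0.1  0.6 -4.2] 0.02949816664794343 29.922990049235523
[228.92603909 230.15414391]
5128.0 ((352.8900451660156, 347.95306396484375), (19.156328201293945, 481.7142333984375), 89.00392150878906) (135, 336, 335, 23) [ 457.08516203 -359.31986772  107.        ]
14898.0 ((166.2659149169922, 158.08241271972656), (132.3102569580078, 143.37728881835938), 136.99559020996094) (97, 89, 139, 139) [510.06947397 -69.80801369 107.        ]
2893.0 ((171.95460510253906, 157.86358642578125), (61.938621520996094, 77.4262466430664), 147.347900390625) (132, 121, 73, 75) [513.63321499 -74.04814346 107.        ]
```

View pics/w4.png

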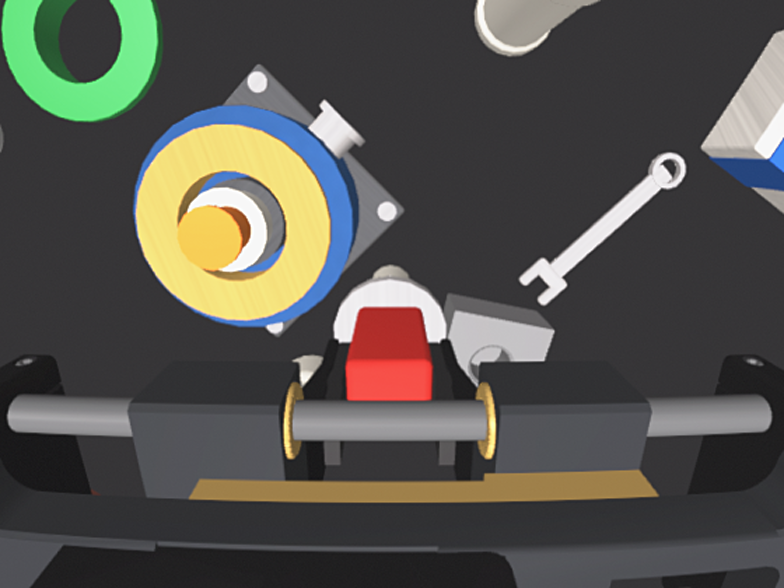

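The cup's flange spans columns 136–330 and rows 124–320. The orange cap's top is centred at about (210,238), and the drift hangs straight.

Run:
```python
from h import *
from scipy.optimize import least_squares
c=load("w4"); print("orange",at(c,210/1.4,238/1.4,.151)*1000)
a=np.linspace(0,2*np.pi,73)
def bb(cam,x,y,z,r):
    P=np.array([proj(cam,[x+r*np.cos(t),y+r*np.sin(t),z]) for t in a]); return np.r_[P.min(0),P.max(0)]
for n,b in(("w4",[97,89,235.5,227.5]),("top1",[258,184,316.5,242.5])):
    s=least_squares(lambda p:bb(load(n),p[0],p[1],.107,.068)-b,[.505,-.07]); print(n,s.x*1000,s.fun)
# holder hole in w4, holder top corners known from top: (523.5,-310)
c2=load("side1"); 
h=cv2.cvtColor(c2["pixels"],cv2.COLOR_RGB2HSV);m=cv2.inRange(h,(17,90,100),(28,255,255));ct=max(cv2.findContours(m,0,1)[0],key=cv2.contourArea);x,y,w,hh=cv2.boundingRect(ct);print(x,y,w,hh)
s=least_squares(lambda p:bb(c2,p[0],p[1],.107,.068)-[x,y,x+w-1,y+hh-1],[.505,-.07]); print("side",s.x*1000,s.fun)
print("hole",at(c,490/1.4,358/1.4,.05)*1000)
```

```text
orange [507.91874679 -72.56838876 151.        ]
w4 [506.01391133 -71.37738517] [-0.59729737 -1.04791955  0.53473392  1.39152025]
top1 [502.88893172 -71.73461993] [-0.7899495  -0.56533571  0.78827688  0.53253884]
244 179 60 50
side [504.85185356 -68.01038912] [-1.1514696   1.1274116   1.14842991 -1.07535918]
hole [ 530.12125685 -303.8552069    50.        ]
```

```bash
python3 -m inch '[20,8,-12,0,0,0,0,20,12,-22,4,0,0,0,20,9,-15,4,0,0,0,20,3.8,-8,4,0,0,0,20,0,0,2,0,0,0,20,0,0,0,0,0,0,20,0,0,0,0,0,0]'
python3 - <<'E'
from h import *
st(); c=snap("side","s2",crop=(200,120,360,240),s=4.9)
s=robot.state();r=R.from_quat(s["tool_rot"]).as_matrix();t=np.array(s["tool_pos"]);f=t+r@np.array([-.001,0,.0963]); print(f*1000)
for q in((0,0,0),(.013,0,0),(-.013,0,0)): print((proj(c,f+np.array(q))-[200,120])*4.9)
print((np.array([f[0]-.505,f[1]+.0712])@r[:2,:2]*1000))
E
```

```text
clock: 4.8
tool_pos: [0.5383, -0.1115, 0.2075]
tool_rot: [0.945, 0.328, -0.0, 0.0]
force: [-0.6, -0.0, -3.9]
width: 0.03
grasp_force: 29.9
4.8 [ 538.3 -111.5  207.5] [[0.785, 0.62, 0.0], [0.62, -0.785, -0.001], [-0.0, 0.001, -1.0]] [-0.35  0.03  1.71 -0.    1.4   0.56] [-0.6 -0.  -3.9] 0.03001039721035745 29.923040894209407
[ 537.68589044 -112.29314672  111.35335714]
[331.55819921 311.52577616]
[305.9421606  303.93693073]
[357.32230804 319.16022627]
[ 0.2022823  52.50687346]
```

View pics/s2.png

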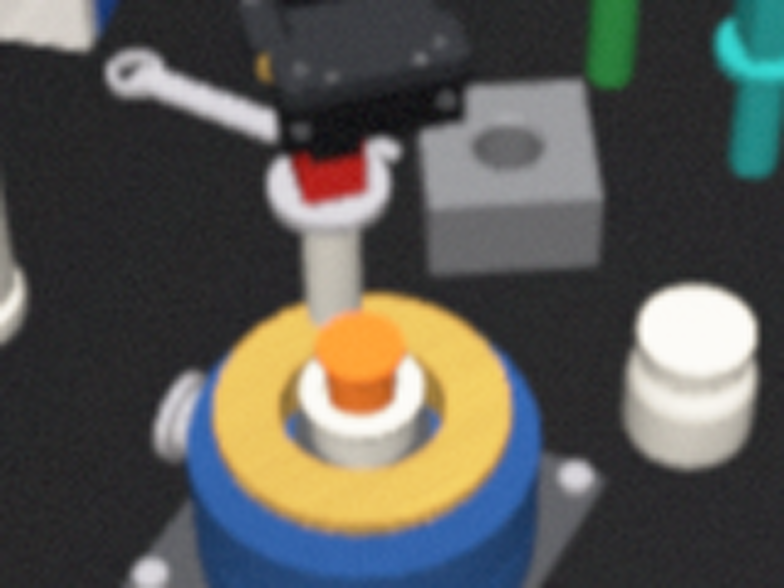

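The side view shows the foot just above the rim at (332,320), centred on the brass ring, with the orange cap's top at about (360,346). I'll check the centre against this view.

Run:
```python
from h import *
c=load("s2")
print((proj(c,[.505,-.0712,.151])-[200,120])*4.9)
print(at(c,200+360/4.9,120+346/4.9,.151)*1000)
a=np.linspace(0,2*np.pi,90)
P=np.array([proj(c,[.505+.068*np.cos(t),-.0712+.068*np.sin(t),.107]) for t in a]); P=(P-[200,120])*4.9; print(P.min(0),P.max(0))
```

```text
[360.32234633 335.19173288]
[502.66940543 -65.27651008 151.        ]
[212.6293039 289.8680347] [512.4455575  518.47254022]
```

```bash
python3 -m inch '[20,0,0,2,0,0,0,20,0,0,1.5,0,0,0,20,0,0,1.5,0,0,0,20,0,0,1.5,0,0,0,20,0,0,1.2,0,0,0,20,0,0,0,0,0,0]'
```

```text
clock: 5.35
tool_pos: [0.539, -0.1112, 0.2009]
tool_rot: [0.945, 0.328, 0.001, 0.001]
force: [0.2, -1.5, 1.9]
width: 0.03
grasp_force: 29.9
```

```bash
python3 -m inch '[20,0,0,-8,0,0,0,20,20.7,-2.1,0,0,0,0,20,17.5,-11.7,0,0,0,0,20,11.7,-17.5,0,0,0,0,20,4.1,-20.7,0,0,0,0,20,-4.1,-20.7,0,0,0,0,20,-11.7,-17.5,0,0,0,0,20,-17.5,-11.7,0,0,0,0,20,-20.7,-2.1,0,0,0,0,20,0,0,0,0,0,0]'; python3 -m inch '[20,0,0,1,0,0,0,20,0,0,1.5,0,0,0]'
```

```text
clock: 6.18
tool_pos: [0.4706, -0.0292, 0.2069]
tool_rot: [0.944, 0.329, -0.002, -0.0]
force: [0.3, -0.1, -3.8]
width: 0.0299
grasp_force: 30.0
clock: 6.35
tool_pos: [0.4741, -0.0288, 0.2054]
tool_rot: [0.945, 0.328, 0.0, -0.0]
force: [0.2, 0.4, -3.4]
width: 0.0298
grasp_force: 30.0
```

```bash
python3 -m inch '[20,0,0,1.5,0,0,0,20,0,0,1.5,0,0,0,20,0,0,1.5,0,0,0]'; python3 -m inch '[20,0,0,1.5,0,0,0,20,0,0,1.3,0,0,0,20,0,0,0,0,0,0]'
```

```text
clock: 6.6
tool_pos: [0.4743, -0.0286, 0.2014]
tool_rot: [0.945, 0.328, 0.0, -0.0]
force: [-2.5, 1.2, 5.4]
width: 0.03
grasp_force: 30.0
clock: 6.85
tool_pos: [0.4741, -0.0282, 0.1989]
tool_rot: [0.945, 0.328, 0.0, -0.001]
force: [-2.4, 2.4, 2.8]
width: 0.03
grasp_force: 30.0
```

```bash
python3 -m inch '[20,0,0,-8,0,0,0,20,20.7,2.1,0,0,0,0,20,17.5,11.7,0,0,0,0,20,11.7,17.5,0,0,0,0,20,4.1,20.7,0,0,0,0,20,-4.1,20.7,0,0,0,0,20,-11.7,17.5,0,0,0,0,20,-17.5,11.7,0,0,0,0,20,-20.7,2.1,0,0,0,0,20,0,0,1.5,0,0,0]'; python3 -m inch '[20,0,0,1.5,0,0,0,20,0,0,1.5,0,0,0,20,0,0,1.5,0,0,0]';python3 -m inch '[20,0,0,1.5,0,0,0,20,0,0,1.5,0,0,0,20,0,0,1.5,0,0,0,20,0,0,0,0,0,0]'
```

```text
clock: 7.68
tool_pos: [0.5367, -0.1134, 0.204]
tool_rot: [0.945, 0.327, -0.001, 0.0]
force: [1.0, 0.3, -3.3]
width: 0.0295
grasp_force: 30.0
clock: 7.93
tool_pos: [0.5388, -0.1101, 0.2001]
tool_rot: [0.944, 0.329, 0.0, 0.0]
force: [-1.0, -0.9, 2.8]
width: 0.03
grasp_force: 30.0
clock: 8.27
tool_pos: [0.5394, -0.1106, 0.197]
tool_rot: [0.944, 0.329, 0.001, 0.001]
force: [0.3, -0.6, 2.8]
width: 0.0299
grasp_force: 30.0
```

```bash
python3 -m inch '[20,0,0,-8,0,0,0,20,20.7,-2.1,0,0,0,0,20,17.5,-11.7,0,0,0,0,20,11.7,-17.5,0,0,0,0,20,4.1,-20.7,0,0,0,0,20,-4.1,-20.7,0,0,0,0,20,-11.7,-17.5,0,0,0,0,20,-17.5,-11.7,0,0,0,0,20,-20.7,-2.1,0,0,0,0,20,0,0,1.3,0,0,0]'; python3 -m inch '[20,0,0,1.5,0,0,0,20,0,0,1.5,0,0,0,20,0,0,1.5,0,0,0]';python3 -m inch '[20,0,0,1.5,0,0,0,20,0,0,1.5,0,0,0,20,0,0,1.5,0,0,0,20,0,0,0,0,0,0]'
```

```text
clock: 9.1
tool_pos: [0.4709, -0.029, 0.2017]
tool_rot: [0.944, 0.329, -0.001, -0.0]
force: [-0.0, 0.1, -4.7]
width: 0.0297
grasp_force: 30.0
clock: 9.35
tool_pos: [0.4744, -0.0285, 0.1983]
tool_rot: [0.945, 0.328, 0.0, -0.0]
force: [-3.2, 2.3, 4.5]
width: 0.0299
grasp_force: 30.0
clock: 9.68
tool_pos: [0.4741, -0.0279, 0.1942]
tool_rot: [0.945, 0.328, 0.0, -0.001]
force: [-3.3, 2.8, 4.3]
width: 0.0298
grasp_force: 30.1
```

```bash
python3 -m inch '[20,0,0,-8,0,0,0,20,20.7,2.1,0,0,0,0,20,17.5,11.7,0,0,0,0,20,11.7,17.5,0,0,0,0,20,4.1,20.7,0,0,0,0,20,-4.1,20.7,0,0,0,0,20,-11.7,17.5,0,0,0,0,20,-17.5,11.7,0,0,0,0,20,-20.7,2.1,0,0,0,0,20,0,0,1.5,0,0,0]'; python3 -m inch '[20,0,0,1.5,0,0,0,20,0,0,1.5,0,0,0,20,0,0,1.5,0,0,0]';python3 -m inch '[20,0,0,1.5,0,0,0,20,0,0,1.5,0,0,0,20,0,0,1.5,0,0,0,20,0,0,0,0,0,0]'
```

```text
clock: 10.52
tool_pos: [0.537, -0.1134, 0.1992]
tool_rot: [0.945, 0.327, -0.001, 0.0]
force: [1.3, 0.6, -4.5]
width: 0.0297
grasp_force: 30.0
clock: 10.77
tool_pos: [0.5392, -0.1103, 0.1958]
tool_rot: [0.944, 0.329, 0.001, 0.001]
force: [-0.1, 0.2, 4.3]
width: 0.0299
grasp_force: 30.0
clock: 11.1
tool_pos: [0.5397, -0.1109, 0.1925]
tool_rot: [0.944, 0.329, 0.001, 0.002]
force: [0.2, -2.4, 4.8]
width: 0.0294
grasp_force: 30.0
```

```bash
python3 -m inch '[20,0,0,-8,0,0,0,20,20.7,-2.1,0,0,0,0,20,17.5,-11.7,0,0,0,0,20,11.7,-17.5,0,0,0,0,20,4.1,-20.7,0,0,0,0,20,-4.1,-20.7,0,0,0,0,20,-11.7,-17.5,0,0,0,0,20,-17.5,-11.7,0,0,0,0,20,-20.7,-2.1,0,0,0,0,20,0,0,1.5,0,0,0]'; python3 -m inch '[20,0,0,1.5,0,0,0,20,0,0,1.5,0,0,0,20,0,0,1.5,0,0,0]';python3 -m inch '[20,0,0,1.5,0,0,0,20,0,0,1.5,0,0,0,20,0,0,0.5,0,0,0,20,0,0,0,0,0,0]'
```

```text
clock: 11.93
tool_pos: [0.471, -0.0289, 0.1968]
tool_rot: [0.944, 0.329, -0.001, -0.0]
force: [0.7, 0.3, -4.5]
width: 0.0298
grasp_force: 30.0
clock: 12.18
tool_pos: [0.4744, -0.0283, 0.1934]
tool_rot: [0.945, 0.328, 0.0, -0.0]
force: [-2.7, 2.4, 6.2]
width: 0.0297
grasp_force: 30.0
clock: 12.52
tool_pos: [0.4747, -0.0281, 0.1912]
tool_rot: [0.945, 0.328, 0.001, -0.0]
force: [-4.0, 2.9, 10.6]
width: 0.0297
grasp_force: 30.1
```

```bash
python3 -m inch '[20,0,0,-8,0,0,0,20,20.7,2.1,0,0,0,0,20,17.5,11.7,0,0,0,0,20,11.7,17.5,0,0,0,0,20,4.1,20.7,0,0,0,0,20,-4.1,20.7,0,0,0,0,20,-11.7,17.5,0,0,0,0,20,-17.5,11.7,0,0,0,0,20,-20.7,2.1,0,0,0,0,20,0,0,1.5,0,0,0]'; python3 -m inch '[20,0,0,1.5,0,0,0,20,0,0,1.5,0,0,0,20,0,0,1.5,0,0,0]';python3 -m inch '[20,0,0,1.5,0,0,0,20,0,0,1,0,0,0,20,0,0,0.5,0,0,0,20,0,0,0,0,0,0]'
```

```text
clock: 13.35
tool_pos: [0.537, -0.1132, 0.195]
tool_rot: [0.945, 0.327, -0.001, 0.0]
force: [1.1, -0.5, -3.7]
width: 0.0299
grasp_force: 30.0
clock: 13.6
tool_pos: [0.5392, -0.1103, 0.1918]
tool_rot: [0.944, 0.329, 0.001, 0.001]
force: [-0.8, -0.7, 4.1]
width: 0.0298
grasp_force: 30.0
clock: 13.93
tool_pos: [0.5397, -0.1103, 0.191]
tool_rot: [0.944, 0.329, 0.001, 0.001]
force: [-2.8, 0.5, 10.9]
width: 0.03
grasp_force: 30.0
```

```bash
python3 -m inch '[20,0,0,-6,0,0,0,20,20.7,-2.1,0,0,0,0,20,17.5,-11.7,0,0,0,0,20,11.7,-17.5,0,0,0,0,20,2.1,-20.7,0,0,0,0,20,0,0,1,0,0,0,20,0,0,1.5,0,0,0,20,0,0,1.5,0,0,0,20,0,0,1.5,0,0,0,20,0,0,0.5,0,0,0]'; python3 -m inch '[20,0,0,-6,0,0,0,20,-2.1,-20.7,0,0,0,0,20,-11.7,-17.5,0,0,0,0,20,-17.5,-11.7,0,0,0,0,20,-20.7,-2.1,0,0,0,0,20,0,0,1,0,0,0,20,0,0,1.5,0,0,0,20,0,0,1.5,0,0,0,20,0,0,1.5,0,0,0,20,0,0,0.5,0,0,0]'
```

```text
clock: 14.77
tool_pos: [0.5477, -0.0365, 0.1909]
tool_rot: [0.945, 0.328, 0.001, -0.001]
force: [-4.5, 6.5, 14.1]
width: 0.0298
grasp_force: 30.3
clock: 15.6
tool_pos: [0.4757, -0.0292, 0.1908]
tool_rot: [0.945, 0.328, 0.002, 0.001]
force: [-3.0, 0.9, 12.3]
width: 0.0296
grasp_force: 30.0
```

```bash
python3 -m inch '[20,0,0,-6,0,0,0,20,-20.7,2.1,0,0,0,0,20,-17.5,11.7,0,0,0,0,20,-11.7,17.5,0,0,0,0,20,-2.1,20.7,0,0,0,0,20,0,0,1,0,0,0,20,0,0,1.5,0,0,0,20,0,0,1.5,0,0,0,20,0,0,1.5,0,0,0,20,0,0,0.5,0,0,0]'; python3 -m inch '[20,0,0,-6,0,0,0,20,2.1,20.7,0,0,0,0,20,11.7,17.5,0,0,0,0,20,17.5,11.7,0,0,0,0,20,20.7,2.1,0,0,0,0,20,0,0,1,0,0,0,20,0,0,1.5,0,0,0,20,0,0,1.5,0,0,0,20,0,0,1.5,0,0,0,20,0,0,0.5,0,0,0]'; python3 -m inch '[20,0,0,-10,0,0,0,20,0,2,-15,0,0,0,20,0,2,-20,0,0,0,20,0,0,-20,0,0,0,20,0,0,0,0,0,0,20,0,0,0,0,0,0]'
python3 - <<'E'
from h import *
st(); c=snap("side","s3",crop=(200,120,360,240),s=4.9)
E
```

```text
clock: 16.43
tool_pos: [0.4666, -0.102, 0.1909]
tool_rot: [0.944, 0.329, 0.001, 0.001]
force: [-2.3, -0.7, 12.8]
width: 0.0295
grasp_force: 30.0
clock: 17.27
tool_pos: [0.5388, -0.1096, 0.1911]
tool_rot: [0.945, 0.329, 0.002, 0.0]
force: [-2.0, 3.8, 13.8]
width: 0.0292
grasp_force: 30.1
clock: 17.77
tool_pos: [0.5408, -0.114, 0.254]
tool_rot: [0.945, 0.328, 0.001, 0.001]
force: [1.0, 0.4, -4.4]
width: 0.0301
grasp_force: 30.0
17.77 [ 540.8 -114.   254. ] [[0.785, 0.62, 0.002], [0.62, -0.785, -0.001], [0.001, 0.002, -1.0]] [-0.35  0.01  1.65 -0.    1.48  0.55] [ 1.   0.4 -4.4] 0.030066080079466047 29.999830713495612
```

View pics/s3.png

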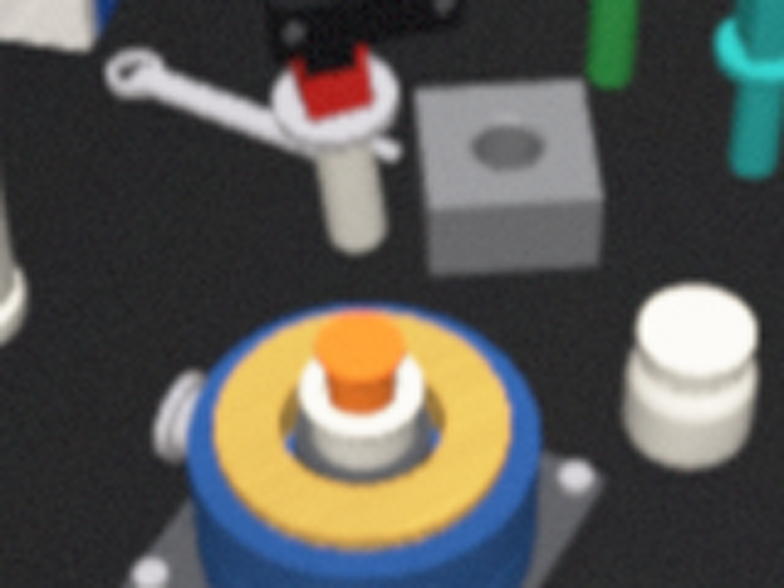

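The cup now sits flat on the casing. The drift, though, has tilted in the grip: the shank runs from (345,150) to (357,240) when it should be vertical. I'll quantify this.

Run:
```python
from h import *
s=robot.state();r=R.from_quat(s["tool_rot"]).as_matrix();t=np.array(s["tool_pos"]); c=load("s3")
def px(p): return (proj(c,t+r@np.array(p))-[200,120])*4.9
for a in(-8,-6,-4,-2,0,2,4,6,8):
    q=np.radians(a); f=lambda d,x:[x*np.cos(q)+d*np.sin(q)-.001,0,-.011+d*np.cos(q)-x*np.sin(q)]
    print(a,px(f(.107,0)).round(),"disc",px(f(.019,0)).round())
w=snap("wrist","w5",crop=(180,200,380,330),s=4)
```

```text
-8 [359. 232.] disc [327.  96.]
-6 [351. 235.] disc [325.  96.]
-4 [343. 237.] disc [324.  97.]
-2 [335. 239.] disc [322.  97.]
0 [327. 241.] disc [321.  97.]
2 [319. 242.] disc [319.  98.]
4 [311. 244.] disc [318.  98.]
6 [303. 245.] disc [316.  98.]
8 [295. 246.] disc [315.  98.]
```

View pics/w5.png

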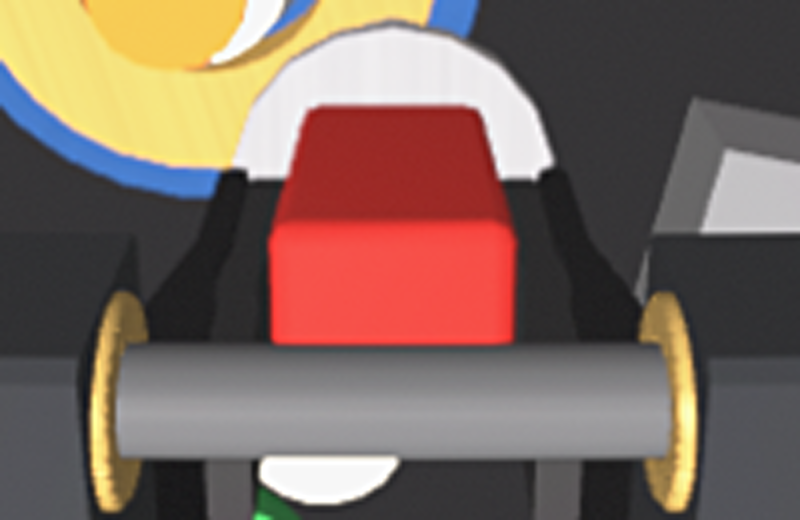

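The side fit shows the drift tilted about 4.5° about the tool's y axis, with the foot towards -x. I'll turn the tool to stand it upright, then measure it again with image code.

```bash
python3 -m inch '[20,0,0,-6,0,1.5,0,20,0,0,-6,0,1.5,0,20,0,0,-3,0,1.5,0,20,0,0,0,0,0,0,20,0,0,0,0,0,0,20,0,0,0,0,0,0]'
cat > tilt.py <<'E'
from h import *
from scipy.optimize import least_squares
import sys
# fit drift pose (foot x,y in world, tilt along tool x / y) to shank edges+foot in side view
s=robot.state();r=R.from_quat(s["tool_rot"]).as_matrix();t=np.array(s["tool_pos"]);c=camera("side");np.save("pics/t%s.npy"%sys.argv[1],c,allow_pickle=True)
im=c["pixels"].astype(int); gp=proj(c,t+r@[0,0,.0963]); 
x0,x1=int(gp[0]-18),int(gp[0]+22)
rows=[]
for v in range(int(gp[1])-22,int(gp[1])+12):
    g=im[v,x0:x1]; m=(g.min(1)>95)&(g.max(1)-g.min(1)<45); k=np.flatnonzero(m)
    if len(k): rows.append((v,x0+k[0],x0+k[-1]))
for q in rows: print(*q,end="; ")
print(); st(); print("pred foot",gp)
E
python3 tilt.py 1
```

```text
clock: 18.37
tool_pos: [0.5402, -0.1142, 0.2681]
tool_rot: [0.944, 0.328, 0.037, -0.013]
force: [-0.4, 0.1, -4.8]
width: 0.0299
grasp_force: 30.0
142 244 277; 143 244 276; 144 244 274; 145 245 274; 146 248 274; 147 250 276; 148 253 279; 149 256 281; 150 258 281; 151 261 281; 152 263 280; 153 263 274; 154 263 274; 155 263 275; 156 263 276; 157 264 276; 158 264 275; 159 264 275; 160 264 275; 161 264 275; 162 264 275; 163 264 275; 164 264 275; 165 265 274; 166 265 273; 167 267 272; 
18.42 [ 540.3 -114.   268. ] [[0.782, 0.62, 0.061], [0.618, -0.785, 0.049], [0.078, -0.0, -0.997]] [-0.4  -0.04  1.67  0.07  1.47  0.5 ] [-0.9  0.5 -4.4] 0.029805128782145415 29.999917116947472
pred foot [262.78627707 164.72104968]
```

Run:
```python
from h import *
c=load("t1"); s=robot.state();r=R.from_quat(s["tool_rot"]).as_matrix();t=np.array(s["tool_pos"])
P=at(c,269.7,164.3,.171); print("foot",P*1000, "in tool",r.T@(P-t)*1000)
for e in (0,.05): print("vert",proj(c,P+[0,0,e]))
yaw=np.array([[.784,.62],[.62,-.784]]); d=np.array([.505,-.0712])-P[:2]; print("to centre, level x,y:",yaw.T@d*1000)
p=P.copy()
# best depth-free: lateral offset along level x of drift to predicted, keeping y at TCP y
f=least=None
from scipy.optimize import least_squares
q=least_squares(lambda a:proj(c,np.r_[t[:2]+yaw@[a[0]*1,0],a[1]])-[269.7,164.3],[-.005,.17]).x*1000; print("x off, z",q)
```

```text
foot [ 532.98092442 -117.27005174  171.        ] in tool [-15.33459122  -1.93551802  96.07828034]
vert [269.7 164.3]
vert [269.05537108 147.79695892]
to centre, level x,y: [  6.62638734 -53.4670937 ]
x off, z [ -8.24926433 168.95199585]
```

```bash
python3 -m inch '[20,2,-12,0,0,0,0,20,3,-18,0,0,0,0,20,2,-16,0,0,0,0,20,0,-9,0,0,0,0,20,0,0,0,0,0,0,20,-0.3,0,4,0,0,0,20,-0.4,0,5,0,0,0,20,-0.3,0,4,0,0,0,20,-0.2,0,2,0,0,0,20,-0.2,0,2,0,0,0]'; python3 -m inch '[20,-0.2,0,2,0,0,0,20,-0.2,0,2,0,0,0,20,-0.2,0,2,0,0,0]'; python3 tilt.py 2
```

```text
clock: 19.25
tool_pos: [0.5116, -0.0668, 0.2507]
tool_rot: [0.944, 0.328, 0.037, -0.013]
force: [0.4, 0.5, -3.4]
width: 0.0299
grasp_force: 30.0
clock: 19.5
tool_pos: [0.5117, -0.0667, 0.2454]
tool_rot: [0.944, 0.328, 0.037, -0.013]
force: [-1.2, 0.4, -2.9]
width: 0.0299
grasp_force: 30.0
168 261 282; 169 262 281; 170 263 280; 171 264 278; 172 266 278; 173 266 278; 174 267 278; 175 267 278; 176 267 278; 177 267 278; 178 267 278; 179 267 278; 180 267 278; 181 267 279; 182 267 279; 183 266 283; 184 262 285; 185 260 287; 186 258 278; 187 256 278; 188 255 278; 189 253 277; 190 252 276; 191 251 276; 192 250 250; 193 249 283; 194 248 284; 195 262 284; 196 262 285; 197 262 285; 198 261 285; 199 261 285; 200 261 285; 201 261 286; 
19.55 [511.5 -66.6 244.9] [[0.782, 0.62, 0.061], [0.618, -0.785, 0.049], [0.078, -0.001, -0.997]] [-0.33 -0.12  1.79  0.07  1.43  0.56] [-0.3 -0.2 -4.1] 0.0296032109819789 29.999863263219595
pred foot [266.47820978 190.24069008]
```

```bash
python3 -m inch '[20,-0.16,0,2,0,0,0,20,-0.16,0,2,0,0,0,20,-0.16,0,2,0,0,0,20,-0.16,0,2,0,0,0]'; python3 -m inch '[20,-0.16,0,2,0,0,0,20,-0.16,0,2,0,0,0,20,-0.16,0,2,0,0,0,20,-0.16,0,2,0,0,0,20,-0.16,0,2,0,0,0,20,-0.16,0,2,0,0,0]';  python3 -m inch '[20,-0.16,0,2,0,0,0,20,-0.16,0,2,0,0,0,20,-0.16,0,2,0,0,0,20,-0.16,0,2,0,0,0]'; python3 tilt.py 3
```

```text
clock: 19.88
tool_pos: [0.512, -0.0665, 0.2382]
tool_rot: [0.944, 0.328, 0.038, -0.013]
force: [-0.9, 0.4, 0.7]
width: 0.0298
grasp_force: 30.0
clock: 20.38
tool_pos: [0.5118, -0.0666, 0.2254]
tool_rot: [0.944, 0.328, 0.037, -0.013]
force: [-0.4, -0.3, 0.8]
width: 0.0297
grasp_force: 30.0
clock: 20.72
tool_pos: [0.5121, -0.0666, 0.2187]
tool_rot: [0.944, 0.328, 0.038, -0.013]
force: [-1.5, 0.8, 7.8]
width: 0.0296
grasp_force: 30.0
176 260 283; 177 261 282; 178 262 281; 179 263 280; 180 264 278; 181 266 278; 182 266 279; 183 266 283; 184 262 285; 185 260 287; 186 258 278; 187 256 278; 188 255 278; 189 253 278; 190 252 278; 191 251 278; 192 250 278; 193 249 282; 194 248 283; 195 263 284; 196 263 285; 197 262 285; 198 262 285; 199 261 285; 200 261 286; 201 261 286; 202 261 286; 203 261 286; 204 261 286; 205 261 286; 206 260 287; 207 260 287; 208 259 286; 209 258 285; 
20.77 [512.  -66.6 218.3] [[0.782, 0.62, 0.063], [0.618, -0.784, 0.049], [0.079, 0.001, -0.997]] [-0.33 -0.11  1.83  0.07  1.38  0.56] [-0.5 -0.1  6.5] 0.029658311667616552 30.001105796545744
pred foot [266.63141248 198.28361809]
```

```bash
python3 -m inch '[20,-0.16,0,2,0,0,0,20,-0.16,0,2,0,0,0,20,-0.16,0,2,0,0,0,20,-0.16,0,2,0,0,0,20,-0.16,0,2,0,0,0]'; python3 -m inch '[20,-0.16,0,2,0,0,0,20,-0.16,0,2,0,0,0,20,-0.16,0,2,0,0,0,20,-0.16,0,2,0,0,0,20,-0.16,0,2,0,0,0]';  python3 -m inch '[20,-0.16,0,2,0,0,0,20,-0.16,0,2,0,0,0,20,-0.16,0,2,0,0,0]'
```

```text
clock: 21.18
tool_pos: [0.5122, -0.0665, 0.2089]
tool_rot: [0.944, 0.328, 0.038, -0.013]
force: [-1.6, -0.0, 9.2]
width: 0.0299
grasp_force: 30.0
clock: 21.6
tool_pos: [0.5122, -0.0665, 0.1988]
tool_rot: [0.944, 0.328, 0.038, -0.013]
force: [-0.8, 0.3, 8.9]
width: 0.0297
grasp_force: 30.0
clock: 21.85
tool_pos: [0.5145, -0.0667, 0.1968]
tool_rot: [0.944, 0.328, 0.041, -0.011]
force: [-4.5, 2.8, 30.4]
width: 0.0297
grasp_force: 30.1
```

The force rose sharply to about 34 N with the TCP at 197 mm, which puts the foot at 101 mm: both tubes are home. Next I'll lift and carry the drift to the holder.

```bash
python3 -m inch '[20,0.4,0,-5,0,0,0,20,1.2,0,-15,0,0,0,20,1.6,0,-20,0,0,0,20,1.6,0,-20,0,0,0,20,-5,8,-0.4,0,0,0,20,-12,18,-0.9,0,0,0,20,-19,28,-1.5,0,0,0,20,-20,30,-1.6,0,0,0,20,-20,30,-1.6,0,0,0,20,-20,30,-1.6,0,0,0]'; python3 -m inch '[20,-18,27,-1.4,0,0,0,20,-12,18,-0.9,0,0,0,20,-6,9,-0.4,0,0,0,20,0,0,0,0,0,0,20,0,0,0,0,0,0,20,0,0,0,0,0,0]'; python3 tilt.py 4
python3 - <<'E'
from h import *
c=snap("side","s4",crop=(230,75,390,195),s=4.9)
print(proj(c,[.5248,-.3093,.05]))
E
```

```text
clock: 22.68
tool_pos: [0.5244, -0.241, 0.2491]
tool_rot: [0.944, 0.328, 0.036, -0.014]
force: [0.9, 0.0, -2.7]
width: 0.0301
grasp_force: 29.9
clock: 23.18
tool_pos: [0.5303, -0.3028, 0.2504]
tool_rot: [0.944, 0.328, 0.037, -0.014]
force: [0.2, 0.6, -3.9]
width: 0.0297
grasp_force: 29.9
97 296 312; 98 297 311; 99 299 310; 100 299 309; 101 299 309; 102 299 309; 103 299 309; 104 300 309; 105 300 309; 106 300 309; 107 300 309; 108 300 309; 109 300 309; 110 300 309; 111 300 309; 112 300 309; 113 300 309; 114 300 310; 115 300 309; 116 300 309; 117 300 309; 118 300 309; 119 300 309; 120 300 309; 121 301 308; 
23.23 [ 530.5 -302.6  250.9] [[0.781, 0.621, 0.061], [0.619, -0.784, 0.05], [0.079, -0.001, -0.997]] [-0.69  0.13  1.53  0.08  1.47  0.2 ] [ 0.1  0.5 -4. ] 0.02969208199520458 29.890053793787956
pred foot [297.80423058 119.32272292]
[302.94564553 148.56025959]
```

View pics/s4.png

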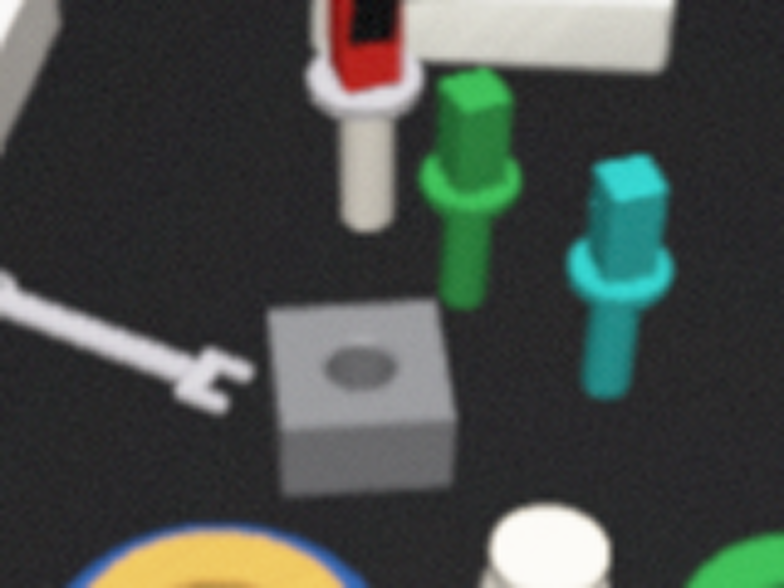

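The drift hangs upright, with its foot at about (367,222). The holder's hole is at (361,367) in this crop. I'll compute the correction from the one camera.

Run:
```python
from h import *
c=load("s4"); H=at(c,230+361.5/4.9-.4,75+367/4.9-.4,.05)*1000; print("hole",H)
s=robot.state();t=np.array(s["tool_pos"])*1000; print(t)
for z in(.152,.154,.156): print(z,at(c,304.6,118.4,z)*1000)
Y=np.array([[.784,.62],[.62,-.784]]); f=t[:2]+Y@[-8.2,0]; print("foot via TCP",f, proj(c,np.r_[f,154.5]/1000)); print("foot at hole est",proj(c,np.r_[H[:2],154.5]/1000))
```

```text
hole [ 522.54130573 -306.45019732   50.        ]
[ 530.65377564 -302.57488646  251.23122544]
0.152 [ 522.84018917 -309.80255112  152.        ]
0.154 [ 522.06397498 -307.60191151  154.        ]
0.156 [ 521.28776078 -305.4012719   156.        ]
foot via TCP [ 524.22497564 -307.65888646] [303.78080623 118.01503915]
foot at hole est [304.25460904 118.48463521]
```

```bash
python3 -m inch '[20,-0.6,0,8,0,0,0,20,-1.3,0,16,0,0,0,20,-1.6,0,20,0,0,0,20,-1.6,0,20,0,0,0,20,-1.3,0,16,0,0,0,20,-0.8,0,10,0,0,0,20,-0.4,0,5,0,0,0,20,-0.4,0,5,0,0,0,20,-0.4,0,5,0,0,0]'; python3 -m inch '[20,-0.4,0,5,0,0,0,20,-0.4,0,5,0,0,0,20,0,0,0,0,0,0]'
```

```text
clock: 24.03
tool_pos: [0.5312, -0.3042, 0.1469]
tool_rot: [0.944, 0.328, 0.038, -0.012]
force: [0.0, 0.5, -4.0]
width: 0.0298
grasp_force: 29.9
clock: 24.28
tool_pos: [0.5301, -0.3038, 0.1353]
tool_rot: [0.944, 0.328, 0.037, -0.013]
force: [0.5, -0.4, -4.1]
width: 0.0298
grasp_force: 29.9
```

```bash
python3 -m inch '[20,-0.5,0,6,0,0,0,20,-0.5,0,6,0,0,0,20,-0.4,0,5,0,0,0,20,-0.4,0,5,0,0,0,20,-0.1,0,1.5,0,0,0,20,0,0,0,0,0,0]'; python3 -m inch '[20,-0.1,0,1.5,0,0,0,20,-0.1,0,1.2,0,0,0,20,0,0,0,0,0,0]'
```

```text
clock: 24.78
tool_pos: [0.53, -0.3037, 0.1116]
tool_rot: [0.944, 0.328, 0.037, -0.014]
force: [-0.1, 0.6, -3.6]
width: 0.0299
grasp_force: 29.9
clock: 25.03
tool_pos: [0.5305, -0.3041, 0.1099]
tool_rot: [0.944, 0.328, 0.037, -0.013]
force: [0.3, -0.2, -4.2]
width: 0.0299
grasp_force: 29.9
```

```bash
python3 -m inch '[20,-0.1,0,1,0,0,0,20,-0.1,0,1,0,0,0,20,0,0,0,0,0,0]'; python3 -m inch '[20,-0.1,0,1,0,0,0,20,0,0,0,0,0,0]'
```

```text
clock: 25.28
tool_pos: [0.5307, -0.3042, 0.1084]
tool_rot: [0.944, 0.328, 0.037, -0.013]
force: [-0.5, 0.8, -1.5]
width: 0.0297
grasp_force: 29.9
clock: 25.45
tool_pos: [0.5309, -0.3043, 0.1083]
tool_rot: [0.944, 0.328, 0.038, -0.012]
force: [-1.4, 1.0, 3.9]
width: 0.0296
grasp_force: 30.0
```

```bash
python3 -m inch '[20,0.1,0,-0.7,0,0,0,60,0,0,0,0,0,0,60,0,0,0,0,0,0,60,0,0,0,0,0,0,60,0,0,0,0,0,0,60,0,0,0,0,0,0,60,0.2,0,-3,0,0,0,60,0.8,0,-10,0,0,0,60,1.6,0,-20,0,0,0,60,2.4,0,-30,0,0,0]'; python3 -m inch '[60,2.4,0,-30,0,0,0,60,2.4,0,-30,0,0,0,60,0,0,0,0,0,0,60,0,0,0,0,0,0]'
python3 - <<'E'
from h import *
st(); cs=[snap("side","fs"),snap("top","ft")]
def sub(c,x0,y0,x1,y1): return cv2.resize(c["pixels"][y0:y1,x0:x1,::-1],(390,390),interpolation=cv2.INTER_CUBIC)
a=np.hstack([sub(cs[0],230,100,360,230),sub(cs[1],350,160,430,240)]); cv2.imwrite("pics/final.png",a)
# red handle upright check
for c,z in((cs[0],.16),(cs[1],.16)):
    h=cv2.cvtColor(c["pixels"],cv2.COLOR_RGB2HSV); m=cv2.inRange(h,(0,190,90),(5,255,255)); m[:,:225]=0; m[300:]=0
    k=max(cv2.findContours(m,0,1)[0],key=cv2.contourArea); print(cv2.boundingRect(k),cv2.contourArea(k))
    h2=cv2.inRange(h,(10,200,170),(19,255,255)); k=max(cv2.findContours(h2[150:300,225:330],0,1)[0],key=cv2.contourArea); x,y,w,hh=cv2.boundingRect(k); print("orange",x+225,y+150,w,hh,"expect top centre",proj(c,[.505,-.0712,.101]))
E
```

```text
clock: 26.28
tool_pos: [0.5288, -0.3028, 0.1691]
tool_rot: [0.944, 0.328, 0.036, -0.015]
force: [0.2, 0.1, -0.8]
width: 0.0597
grasp_force: 0.0
clock: 26.62
tool_pos: [0.532, -0.3052, 0.235]
tool_rot: [0.944, 0.328, 0.039, -0.01]
force: [-0.2, 1.2, -0.2]
width: 0.06
grasp_force: 0.0
26.62 [ 532.  -305.2  235. ] [[0.782, 0.62, 0.067], [0.619, -0.784, 0.044], [0.08, 0.006, -0.997]] [-0.7   0.14  1.55  0.08  1.43  0.2 ] [-0.2  1.2 -0.2] 0.05997893063565192 0.0
(297, 113, 16, 25) 270.0
orange 268 202 12 8 expect top centre [274.02735241 203.35605029]Traceback (most recent call last):
  File "<stdin>", line 8, in <module>
ValueError: max() iterable argument is empty
```

The drift is back in its holder: the red box is (297,113,16,25), against (297,112,15,25) at the start. My picture allowance is used up, so I'll check the cap and rim numerically.

Run:
```python
from h import *
a=np.linspace(0,2*np.pi,90)
def bb(c,r,z): 
    P=np.array([proj(c,[.505+r*np.cos(t),-.0712+r*np.sin(t),z]) for t in a]); return np.r_[P.min(0),P.max(0)].round(1)
for n in("fs","ft"):
    c=load(n); h=cv2.cvtColor(c["pixels"],cv2.COLOR_RGB2HSV)
    u,v=proj(c,[.505,-.0712,.101]); u=int(round(u))
    print(n,"cap top pred",bb(c,.02,.101),"cap bottom",bb(c,.02,.095),"rim",bb(c,.068,.095),"rim under",bb(c,.068,.085), "collar",bb(c,.028,.095))
    print([(y,*map(int,h[y,u])) for y in range(int(v)-14,int(v)+20)])
```

```text
fs cap top pred [265.1 196.6 283.  210.3] cap bottom [265.2 198.3 283.  212. ] rim [243.7 182.7 304.5 229.2] rim under [244.  185.6 304.4 232. ] collar [261.6 195.7 286.6 214.8]
[(189, 22, 149, 239), (190, 21, 150, 239), (191, 22, 151, 238), (192, 21, 152, 235), (193, 20, 155, 222), (194, 20, 159, 191), (195, 19, 121, 187), (196, 16, 84, 225), (197, 17, 99, 250), (198, 16, 158, 254), (199, 16, 198, 254), (200, 16, 199, 254), (201, 16, 198, 254), (202, 16, 201, 254), (203, 16, 199, 254), (204, 16, 198, 254), (205, 16, 201, 254), (206, 16, 200, 254), (207, 16, 198, 254), (208, 17, 201, 254), (209, 16, 200, 253), (210, 15, 195, 251), (211, 12, 137, 243), (212, 15, 44, 245), (213, 20, 9, 251), (214, 21, 7, 251), (215, 22, 12, 239), (216, 20, 17, 184), (217, 17, 18, 127), (218, 18, 93, 146), (219, 19, 141, 206), (220, 21, 150, 234), (221, 21, 152, 236), (222, 22, 150, 237)]
ft cap top pred [278.2 203.7 295.8 221.1] cap bottom [278.3 204.1 295.7 221.4] rim [257.3 183.5 316.7 242.4] rim under [257.6 184.4 316.4 242.7] collar [274.8 200.6 299.2 224.9]
[(198, 120, 44, 128), (199, 109, 145, 156), (200, 109, 65, 146), (201, 30, 7, 220), (202, 30, 2, 252), (203, 30, 2, 253), (204, 19, 24, 253), (205, 18, 155, 254), (206, 19, 208, 254), (207, 19, 218, 254), (208, 19, 212, 253), (209, 19, 208, 254), (210, 19, 213, 253), (211, 19, 209, 254), (212, 19, 210, 254), (213, 19, 218, 253), (214, 19, 213, 253), (215, 20, 208, 254), (216, 19, 207, 254), (217, 19, 205, 254), (218, 19, 208, 254), (219, 19, 212, 254), (220, 19, 194, 253), (221, 16, 117, 248), (222, 19, 17, 245), (223, 30, 1, 253), (224, 30, 1, 253), (225, 38, 4, 233), (226, 100, 6, 125), (227, 113, 24, 86), (228, 113, 26, 77), (229, 21, 83, 150), (230, 21, 132, 221), (231, 23, 154, 237)]
```

```bash
python3 -c "
from plant import robot
print(robot.finish_job())"
```

```text
the job is handed in; nothing more can be done
None
```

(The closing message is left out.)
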